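Unlock and open the headset drawer of the audiometer

ROBOT

A 7-joint arm with a two-finger parallel gripper is mounted at the origin on the work surface. World frame = base frame: x ahead of the robot, y to its left, z up, the work surface at z = 0. Lengths are in mm, angles in rad, forces in N, time in s.
With the tool pointing down it reaches from about 425 to 925 mm from the base axis. Payload 6.8 kg.
Tool frame: the origin (TCP) lies midway between the tips of the shut fingers; the grasp point (between the pads) lies 19 mm behind it; z points along the fingers, y is the line along which they close (so a half turn about z gives the same grasp; the last joint's range is limited). The gripper opens to 88 mm and grips with 3 to 60 N. Pads are 20 mm wide; open, the fingers measure 115 mm over their backs; the gripper's body (75 mm by 178 mm) begins 61 mm behind the grasp point.
Start: joints at [0.997, 0.477, 0.022, 1.555, -0.011, 1.109, -0.083], TCP at [303.179, -603.1, 222.664] pointing down, gripper open.
Joint ranges: [-2.96, 2.96], [-0.34, 2.1], [-1.41, 1.46], [0.24, 2.44], [-1.37, 4.51], [0.17, 1.92], [-2.96, 2.96]. Speed limits (rad/s): [2.39, 2.39, 3.14, 3.14, 3.14, 3.14, 3.14].

INTERFACE

Orientations are given as [roll, pitch, yaw] about the fixed x, y, z axes, in that order (R = Rz(yaw) Ry(pitch) Rx(roll)).
In Python, from cell import env gives the robot as it stands.
- The arm moves only by the shell command python3 -m jog 'ROWS' [FORCE]. ROWS is JSON, a list of rows, each an object with "rotation": the turn, a rotation vector about the tool's x, y, z normalised to -1 to 1, where 1 is 2 pi rad, a list of three; "slide": the shift along the tool's x, y, z normalised to -1 to 1, where 1 is 500 mm, a list of three; "grip": the opening, from -1 (shut) to 1 (fully open), so that 0 is half open. In form: [{"rotation": [ax, ay, az], "slide": [tx, ty, tz], "grip": grip}, ...]. A call has 1 to 12 rows; each row is the pose to reach, as a shift and turn from the pose commanded when the call began, along the tool's axes at that moment, turning the shorter way round; what a row does not reach only later rows make up. A row lasts 1/12 s, in which the tool goes at most 41.7 mm and 7.16 degrees, less where a joint would pass 70% of its speed; a pose out of reach is approached as far as the arm can. A call with a number of a shift or a turn outside -1 to 1 is refused whole. A call with a gripper value outside its range is refused whole. The fingers move at their own pace and stop on an object; FORCE is the grip in N (left out, the last holds). Time passes only in rows, so rows that repeat a pose let the fingers close. It gives the time, the measured TCP pose, the force, the opening and the grip force at its end, in the units of the state.
- env.read_state(): the state, without advancing time (a new reading comes with each control period).
- env.capture(name): name is "side" or "top"; returns a dict with "img" (384x512x3 uint8, red, green, blue), "camera_matrix" (3x3 intrinsics, pixels), "xyz" and "orientation" of the camera in the world. Camera axes: x right, y down, z forward; pixel columns grow to the right and rows downward; lengths in mm; the calibration is good to about 2 mm. A picture is of the moment at which its call begins. There is no depth.
- env.close_job(): hands the job in; it is judged then, once.
The state is a dict: "t": time; "qpos": joint angles; "joint_velocities": joint speeds; "tau": joint torques, N m; "tool_pos": TCP position; "tcp_rot": TCP orientation; "force": force on the tool from outside, world axes, zero at the start; "moment": the same for the moment, N m; "gripper_width": finger opening in mm; "gripper_force": force on a finger pad.
Only numpy, scipy, OpenCV 4.12 (cv2) and the standard library are available. Lean on these libraries where they do the work, as an engineer would, in place of code of your own. Each camera call takes 0.05 s, during which the arm holds its last target. There are 200 camera calls.

TASK

Open the headset drawer under the audiometer console: push its child-safety knob in and turn it clockwise, past the safety stop, all the way round to the green dot, then let it spring back out. Then pull the drawer fully open by its handle, leave it open and let go, without moving or tipping the loose things on the desk.

Things in the scene. Friction and masses are not known exactly. Their poses are not given: they have to be found in the camera images.
- console: Audiometer console, fixed: black base 260 x 340 mm with a drawer, off-white top with a panel sloping up at 30 degrees away from the drawer front. Origin under the footprint's centre on the desk; x from drawer front to back, y to its left, z up. The slope runs from x -0.130, z 0.094 to x 0.070, z 0.209 (m, this frame), then flat to x 0.130. Keys and screen on it stand under 6 mm high.
- knob_grip (a point): Black lock knob on the panel's left: disc 72 mm across, 8 thick, carrying a grip bar 66 long, 16 wide, 30 tall. Point on the knob's axis at the bar's mid-height: 15 mm above the disc's top face, 37 mm off the panel when out. Moves with the knob: x along the bar to its white-lined end, y across the bar, z outward along the axis, square to the panel (30 degrees from vertical, leaning to console -x).
- lock_knob (a joint): Turn of the knob, rad, growing clockwise as seen facing it: 0 locked (white line at red dot), about 0.5 safety stop if not pressed (yellow dot), 1.45 end stop (green dot). Starts at 0 to 0.25. Needs about 0.05 N m, stays where left. Past 1.0 it is clear of the stop and can spring out. It lifts the bolt that holds the drawer, which lets go at about 1.15.
- lock_push (a joint): How far the knob is pressed in along its axis (towards the panel), m: 0 out, 0.012 fully in. Springs back out when let go. Pressing takes 4 N to start, about 11 N fully in; at least 0.009 is needed to turn past the safety stop.
- drawer (a joint): How far the drawer is pulled out, towards console -x, m: 0 shut, 0.100 fully open at its stop. While bolted it gives about 3 mm. Takes about 3 N to slide, stays where left.
- drawer_handle (a point): Middle of the drawer's steel handle: a level round bar 12 mm thick, 140 mm long along console y between two posts, its centre line 60 mm above the desk and 45 mm in front of the drawer face (39 mm clear gap behind the bar). Axes as the console's. Moves with the drawer; shut, it is at x -0.177, y -0.050 in the console's frame.
- phone: Bystander, loose: flat black phone, 155 x 75 x 10 mm. Origin at the centre of its underside. Leave it alone.
- stapler: Bystander, loose: blue stapler, 130 x 36 x 40 mm. Origin at the centre of its underside. Leave it alone.
- mug: Bystander, loose: white mug, 80 mm across, 95 mm tall. Origin at the centre of its underside. Leave it alone.
- jar: Bystander, loose: jar with a blue cap, 72 mm across, 100 mm tall. Origin at the centre of its underside. Leave it alone.
- otoscope: Bystander, loose: black and grey otoscope lying on its side, 200 x 36 x 36 mm. Origin at the centre of its underside. Leave it alone.

How it is judged:
By the outcome, as a careful person would: the job done as asked, in the order asked, and still so for the second after the job is handed in, with the robot touching nothing.
It also fails if it takes over 45 s, if anything falls off the work surface, if the arm or the gripper's body presses on something with over 40 N, if the wrist force passes 120 N, or if a joint passes its speed limit or range.

## Working session

There is one attempt and no reset: what is moved stays moved. The work goes in short steps, Python scripts to look and compute and a shell command to move; the robot and the scene stay as the last step left them, time stands still between calls to the robot, and variables do not carry over. Pictures are saved under pics/ and viewed, at most 10 in all, crops included, and the job is handed in when it is done.

```bash
ls; mkdir -p pics; python3 - <<'E'
from cell import env
import cv2,numpy as np
s=env.read_state();print({k:np.round(v,3).tolist() for k,v in s.items()})
for n in("side","top"):
    c=env.capture(n);cv2.imwrite(f"pics/{n}0.png",c["img"][:,:,::-1]);print(n,c["camera_matrix"],c["xyz"],c["orientation"])
E
```

```text
pics
{'t': 0.0, 'qpos': [0.997, 0.478, 0.022, 1.556, -0.012, 1.109, -0.083], 'joint_velocities': [0.0, 0.003, 0.002, 0.002, 0.001, 0.001, -0.001], 'tau': [-0.001, -58.287, 1.535, -27.261, -0.054, 0.017, 0.0], 'tool_pos': [302.891, -602.577, 221.738], 'tcp_rot': [-3.14, 0.0, 0.466], 'force': [-0.852, 0.349, -0.052], 'moment': [0.05, 0.045, 0.01], 'gripper_force': 0.0, 'gripper_width': 87.483}
side [[385.35302375   0.         254.60728126]
 [  0.         385.35302375 191.41825645]
 [  0.           0.           1.        ]] [ 182.09868462  347.13486445 1104.72564053] [-2.65455522  0.00719551 -2.31976706]
top [[434.65672722   0.         262.00161342]
 [  0.         434.65672722 193.93440751]
 [  0.           0.           1.        ]] [ 475.12780683   25.9297982  1157.50362816] [-3.07966166 -0.02481869 -1.55568929]
```

View pics/top0.png

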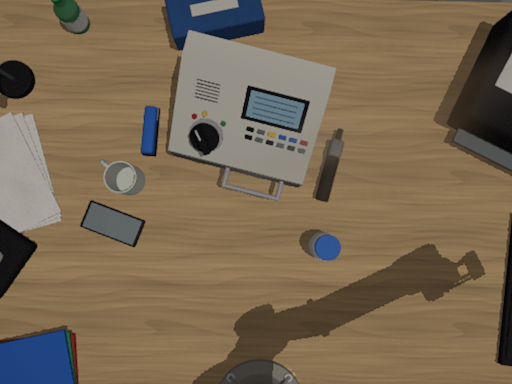

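View pics/side0.png

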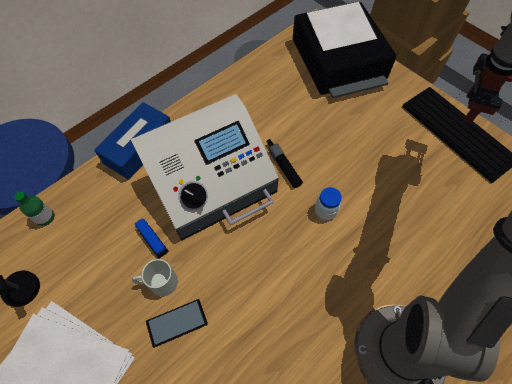

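```bash
python3 - <<'E'
import cv2,numpy as np
a=cv2.imread("pics/top0.png")[25:210,160:345];b=cv2.imread("pics/side0.png")[90:245,125:285]
f=lambda i:cv2.resize(i,(400,int(i.shape[0]*400/i.shape[1])),interpolation=cv2.INTER_CUBIC)
a,b=f(a),f(b);o=np.zeros((400,800,3),np.uint8);o[:a.shape[0],:400]=a;o[:b.shape[0],400:]=b
cv2.imwrite("pics/crop0.png",o)
E
```

```text
(no output)
```

View pics/crop0.png

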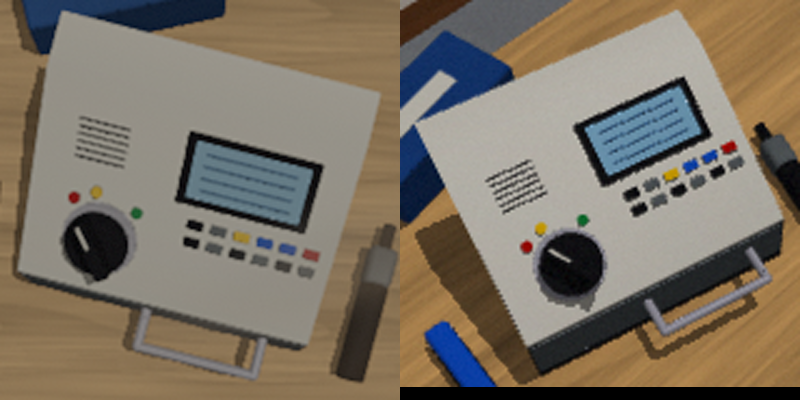

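```bash
cat > h.py <<'E'
import numpy as np,pickle
from scipy.spatial.transform import Rotation as R
from scipy.optimize import least_squares
def cam(c): return np.array(c["camera_matrix"]),np.array(c["xyz"]),R.from_euler("xyz",c["orientation"]).as_matrix()
def proj(C,P): K,t,r=C; q=(np.atleast_2d(P)-t)@r@K.T; return q[:,:2]/q[:,2:]
def rays(C,uv): K,t,r=C; uv=np.atleast_2d(uv); d=np.c_[uv,np.ones(len(uv))]@np.linalg.inv(K).T@r.T; return d
def plane(C,uv,p0,n): d=rays(C,uv); return C[1]+d*(((p0-C[1])@n)/(d@n))[:,None]
E
cat > m.py <<'E'
from h import *
from cell import env
T,S=cam(env.capture("top")),cam(env.capture("side"))
ct=lambda a:np.array(a)/2.162+[160,25]-[.3,.3]
cs=lambda a:(np.array(a)-[400,0])/2.5+[125,90]-[.3,.3]
M=np.array([[130,170,209],[130,-170,209],[-130,-170,94],[-130,170,94],[-177,20,60],[-177,-120,60]])
ut=ct([[62,12],[380,93],[305,348],[18,272],[138,347],[256,377]])
us=cs([[415,122],[680,10],[783,222],[528,347],[664,332],[770,279]])
W=lambda p:M@R.from_euler("z",p[2]).as_matrix().T+[p[0],p[1],0]
f=lambda p:np.r_[(proj(T,W(p))-ut).ravel(),(proj(S,W(p))-us).ravel()]
r=least_squares(f,[700,100,-.2],x_scale=[100,100,.1]);p=r.x;print("pose",p.round(3));print(r.fun.reshape(-1,2).round(1).tolist())
Rc=R.from_euler("z",p[2]).as_matrix();o=np.array([p[0],p[1],0])
u=np.array([np.cos(np.pi/6),0,.5]);n=np.array([-.5,0,np.cos(np.pi/6)]);v=np.array([0,1.,0])
p0=np.array([-130,0,94.])
def pan(C,uv,h): X=(plane(C,uv,o+Rc@(p0+h*n),Rc@n)-o)@Rc-p0; return np.c_[X@u,X@v]
dt=pan(T,ct([[74,198],[96,192],[137,213]]),1);ds=pan(S,cs([[527,247],[541,229],[583,220]]),1)
print("dots",dt.round(1).tolist(),ds.round(1).tolist())
D=(dt+ds)/2
# dots at centre+r*(cos(phi),sin(phi)) in (u,v); clockwise = decreasing angle
g=lambda q:(q[:2]+q[2]*np.c_[np.cos(q[3]-np.array([0,.5,1.45])),np.sin(q[3]-np.array([0,.5,1.45]))]-D).ravel()
c=least_squares(g,[50,110,45,.8]);print("centre r phi",c.x.round(3),c.fun.round(1))
for nm,C,L in(("t",T,ct([[76,228],[88,250]])),("s",S,cs([[550,248],[571,261]]))):
    l=pan(C,L,52);d=l[0]-l[1];print(nm,l.round(1).tolist(),"theta",c.x[3]-np.arctan2(d[1],d[0]), np.hypot(*(l[0]-c.x[:2])))
pickle.dump((p,c.x),open("pose.pkl","wb"))
k=lambda h:o+Rc@(p0+c.x[0]*u+c.x[1]*v+h*n)
print("grip world",k(37),"axis",Rc@n,"handle",o+Rc@np.array([-177,-50,60]))
E
python3 m.py
```

```text
pose [ 7.31313e+02  3.72130e+01 -2.36000e-01]
[[0.4, -0.1], [0.7, 0.8], [1.3, -0.7], [-0.0, -0.1], [-0.3, 0.1], [-1.2, 0.0], [-0.2, 0.9], [-0.6, 0.2], [0.6, -1.2], [-0.5, 0.3], [0.5, 0.2], [-0.9, 0.4]]
dots [[101.9, 120.8], [114.6, 98.3], [103.3, 50.4]] [[102.4, 119.9], [114.0, 96.9], [102.8, 49.6]]
centre r phi [62.788 84.708 53.117  0.74 ] [-0.1  0.2  0.1 -0.3  0.   0.1]
t [[87.8, 103.5], [67.3, 87.1]] theta 0.06425276300939686 31.321794526373644
s [[90.3, 100.8], [67.7, 86.7]] theta 0.1814815327999464 31.850565157158982
grip world [659.56313565 141.55202116 157.43696319] axis [-0.48618636  0.11671683  0.8660254 ] handle [547.53134417  29.91167406  60.        ]
```

```bash
cat > g.py <<'E'
from h import *
from cell import env
p,c=pickle.load(open("pose.pkl","rb"))
Rc=R.from_euler("z",p[2]).as_matrix();o=np.array([p[0],p[1],0])
u=np.array([np.cos(np.pi/6),0,.5]);n=np.array([-.5,0,np.cos(np.pi/6)]);v=np.array([0,1.,0]);p0=np.array([-130,0,94.])
def rot(y,z): return np.c_[np.cross(y,z),y,z]
def go(t,Rt,tag=""):
    s=env.read_state();R0=R.from_euler("xyz",s["tcp_rot"]).as_matrix()
    print(tag,"rot",(R.from_matrix(R0.T@Rt).as_rotvec()/2/np.pi).round(4).tolist(),"slide",(R0.T@(np.array(t)-s["tool_pos"])/500).round(4).tolist())
def knob(theta,h):
    "TCP h mm off panel on knob axis, closing across the bar"
    a=c[3]-theta+np.pi/2
    return o+Rc@(p0+c[0]*u+c[1]*v+h*n), rot(Rc@(np.cos(a)*u+np.sin(a)*v),-Rc@n)
def down(az): return rot(np.array([np.cos(az),np.sin(az),0]),np.array([0,0,-1.]))
E
python3 -c "
from g import *
go([540,60,320],down(.9));print(knob(.12,25))"
```

```text
rot [-0.0001, -0.0002, -0.3191] slide [1.0189, -0.9716, -0.1949]
(array([665.39737202, 140.15141917, 147.04465834]), array([[-0.82104248, -0.29918567,  0.48618636],
       [-0.40031986,  0.90891209, -0.11671683],
       [-0.40698066, -0.29045953, -0.8660254 ]]))
```

```bash
python3 -m jog '[{"rotation":[0,0,-0.05],"slide":[0.02,-0.02,-0.19],"grip":1},{"rotation":[0,0,-0.05],"slide":[0.02,-0.02,-0.19],"grip":1},{"rotation":[0,0,-0.32],"slide":[0.98,-0.94,-0.195],"grip":1},{"rotation":[0,0,-0.32],"slide":[0.98,-0.94,-0.195],"grip":1},{"rotation":[0,0,-0.32],"slide":[0.98,-0.94,-0.195],"grip":1},{"rotation":[0,0,-0.32],"slide":[0.98,-0.94,-0.195],"grip":1},{"rotation":[0,0,-0.32],"slide":[0.98,-0.94,-0.195],"grip":1},{"rotation":[0,0,-0.32],"slide":[0.98,-0.94,-0.195],"grip":1},{"rotation":[0,0,-0.32],"slide":[0.98,-0.94,-0.195],"grip":1},{"rotation":[0,0,-0.32],"slide":[0.98,-0.94,-0.195],"grip":1},{"rotation":[0,0,-0.32],"slide":[0.98,-0.94,-0.195],"grip":1},{"rotation":[0,0,-0.32],"slide":[0.98,-0.94,-0.195],"grip":1}]'
python3 -c "
from g import *
print(env.read_state()['qpos']);go([540,60,320],down(.9));go(*knob(.12,130),'k')"
```

```text
t: 1.2
tool_pos: [446.3, -196.9, 314.7]
tcp_rot: [-3.142, 0.001, 1.972]
force: [0.0, 0.6, 1.4]
gripper_width: 87.6
gripper_force: 0.0
[ 0.69695632  0.11283591 -0.44256369  1.84534588  0.05238971  1.19438079
  0.63845088]
 rot [-0.0, 0.0001, -0.0794] slide [0.4, 0.373, -0.0109]
k rot [-0.0145, -0.091, -0.2412] slide [0.5122, 0.582, 0.1531]
```

```bash
python3 -m jog '[{"rotation":[-0.0145,-0.091,-0.2412],"slide":[0.512,0.582,0.153],"grip":1},{"rotation":[-0.0145,-0.091,-0.2412],"slide":[0.512,0.582,0.153],"grip":1},{"rotation":[-0.0145,-0.091,-0.2412],"slide":[0.512,0.582,0.153],"grip":1},{"rotation":[-0.0145,-0.091,-0.2412],"slide":[0.512,0.582,0.153],"grip":1},{"rotation":[-0.0145,-0.091,-0.2412],"slide":[0.512,0.582,0.153],"grip":1},{"rotation":[-0.0145,-0.091,-0.2412],"slide":[0.512,0.582,0.153],"grip":1},{"rotation":[-0.0145,-0.091,-0.2412],"slide":[0.512,0.582,0.153],"grip":1},{"rotation":[-0.0145,-0.091,-0.2412],"slide":[0.512,0.582,0.153],"grip":1},{"rotation":[-0.0145,-0.091,-0.2412],"slide":[0.512,0.582,0.153],"grip":1},{"rotation":[-0.0145,-0.091,-0.2412],"slide":[0.512,0.582,0.153],"grip":1},{"rotation":[-0.0145,-0.091,-0.2412],"slide":[0.512,0.582,0.153],"grip":1},{"rotation":[-0.0145,-0.091,-0.2412],"slide":[0.512,0.582,0.153],"grip":1}]'
python3 - <<'E'
from g import *
import cv2
print(env.read_state()['qpos'].round(2));go(*knob(.12,130),'k');go(*knob(.12,26),'k26')
a=[cv2.resize(env.capture(n)["img"][:,:,::-1][y:y+200,x:x+200],(400,400),interpolation=cv2.INTER_CUBIC) for n,x,y in(("top",110,40),("side",110,70))]
cv2.imwrite("pics/c1.png",np.hstack(a))
E
```

```text
t: 2.2
tool_pos: [616.1, 152.3, 237.1]
tcp_rot: [-2.865, 0.411, -2.817]
force: [0.5, -0.4, 0.1]
gripper_width: 87.8
gripper_force: 0.0
[ 0.12  0.32 -0.76  1.94  0.86  0.82  0.69]
k rot [-0.0009, -0.0068, -0.0176] slide [0.0023, 0.0005, -0.0031]
k26 rot [-0.0009, -0.0068, -0.0176] slide [-0.0065, 0.0021, 0.2047]
```

View pics/c1.png

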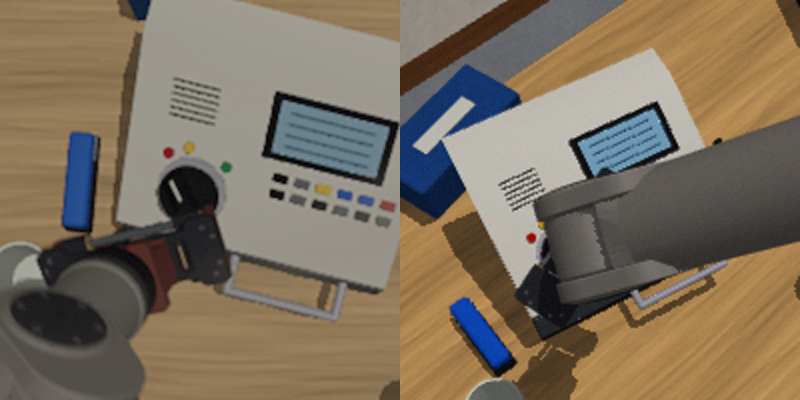

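```bash
python3 -m jog '[{"rotation":[-0.0009,-0.0068,-0.0176],"slide":[0.0023,0.0005,-0.003],"grip":1},{"rotation":[-0.0009,-0.0068,-0.0176],"slide":[-0.002,0.001,0.06],"grip":1},{"rotation":[-0.0009,-0.0068,-0.0176],"slide":[-0.004,0.0015,0.12],"grip":1},{"rotation":[-0.0009,-0.0068,-0.0176],"slide":[-0.0055,0.002,0.165],"grip":1},{"rotation":[-0.0009,-0.0068,-0.0176],"slide":[-0.006,0.002,0.19],"grip":1},{"rotation":[-0.0009,-0.0068,-0.0176],"slide":[-0.0065,0.002,0.203],"grip":1},{"rotation":[-0.0009,-0.0068,-0.0176],"slide":[-0.0065,0.002,0.203],"grip":1}]' 10
python3 - <<'E'
from g import *
s=env.read_state();print(s['qpos'].round(2),s['force']);go(*knob(.12,26),'k26')
E
```

```text
t: 2.88
tool_pos: [665.0, 135.9, 148.3]
tcp_rot: [-2.82, 0.419, -2.702]
force: [-0.8, -1.0, 0.6]
gripper_width: 87.9
gripper_force: 0.0
[ 0.07  0.48 -0.66  1.97  1.14  0.69  0.58] [-0.78996088 -0.9600729   0.57395711]
k26 rot [-0.0006, -0.0008, -0.002] slide [-0.0029, 0.0083, -0.0005]
```

```bash
python3 -m jog '[{"rotation":[0,-0.001,-0.002],"slide":[-0.003,0.008,0],"grip":1},{"rotation":[0,-0.001,-0.002],"slide":[-0.003,0.008,0],"grip":1},{"rotation":[0,-0.001,-0.002],"slide":[-0.003,0.008,0],"grip":1},{"rotation":[0,-0.001,-0.002],"slide":[-0.003,0.008,0],"grip":-1},{"rotation":[0,-0.001,-0.002],"slide":[-0.003,0.008,0],"grip":-1},{"rotation":[0,-0.001,-0.002],"slide":[-0.003,0.008,0],"grip":-1},{"rotation":[0,-0.001,-0.002],"slide":[-0.003,0.008,0],"grip":-1},{"rotation":[0,-0.001,-0.002],"slide":[-0.003,0.008,0],"grip":-1},{"rotation":[0,-0.001,-0.002],"slide":[-0.003,0.008,0],"grip":-1},{"rotation":[0,-0.001,-0.002],"slide":[-0.003,0.008,0],"grip":-1},{"rotation":[0,-0.001,-0.002],"slide":[-0.003,0.008,0],"grip":-1}]' 10
python3 - <<'E'
from g import *
s=env.read_state();print(s['qpos'].round(2),s['force'],s['moment'])
go(*knob(.12,26),'k26');go(*knob(.12,26-12),'press')
E
```

```text
t: 3.8
tool_pos: [664.8, 141.3, 149.0]
tcp_rot: [-2.813, 0.422, -2.683]
force: [-0.7, -0.1, -0.1]
gripper_width: 38.0
gripper_force: 0.0
[ 0.06  0.48 -0.66  1.97  1.15  0.69  0.58] [-0.67822174 -0.10505184 -0.06916845] [ 0.20267875  0.29519545 -0.03137186]
k26 rot [-0.0005, 0.0007, 0.0006] slide [0.0015, -0.0013, 0.0022]
press rot [-0.0005, 0.0007, 0.0006] slide [0.0016, -0.0012, 0.0262]
```

Still closing; keep closing, then firm up.

```bash
python3 -m jog '[{"rotation":[0,0,0],"slide":[0,-0.001,0.002],"grip":-1},{"rotation":[0,0,0],"slide":[0,-0.001,0.002],"grip":-1},{"rotation":[0,0,0],"slide":[0,-0.001,0.002],"grip":-1},{"rotation":[0,0,0],"slide":[0,-0.001,0.002],"grip":-1},{"rotation":[0,0,0],"slide":[0,-0.001,0.002],"grip":-1},{"rotation":[0,0,0],"slide":[0,-0.001,0.002],"grip":-1},{"rotation":[0,0,0],"slide":[0,-0.001,0.002],"grip":-1},{"rotation":[0,0,0],"slide":[0,-0.001,0.002],"grip":-1}]' 10
python3 - <<'E'
from g import *
s=env.read_state();print(s['force'],s['moment'])
go(*knob(.12,26),'k26');go(*knob(.12,26-12),'press')
E
```

```text
t: 4.47
tool_pos: [665.1, 141.7, 148.0]
tcp_rot: [-2.814, 0.422, -2.682]
force: [-0.5, 4.5, -3.5]
gripper_width: 15.8
gripper_force: 10.0
[-0.46095559  4.49483111 -3.49338161] [1.22468429 0.87979785 0.53205074]
k26 rot [-0.0003, 0.0007, 0.0007] slide [0.0015, -0.0024, 0.0004]
press rot [-0.0003, 0.0007, 0.0007] slide [0.0016, -0.0024, 0.0244]
```

```bash
python3 -m jog '[{"rotation":[0,0,0],"slide":[0,0.002,0],"grip":-1},{"rotation":[0,0,0],"slide":[0,0.002,0],"grip":-1},{"rotation":[0,0,0],"slide":[0,0.002,0],"grip":-1},{"rotation":[0,0,0],"slide":[0,0.002,0.008],"grip":-1},{"rotation":[0,0,0],"slide":[0,0.002,0.016],"grip":-1},{"rotation":[0,0,0],"slide":[0,0.002,0.023],"grip":-1},{"rotation":[0,0,0],"slide":[0,0.002,0.023],"grip":-1},{"rotation":[0,0,0],"slide":[0,0.002,0.023],"grip":-1}]' 45
python3 - <<'E'
from g import *
s=env.read_state();print(s['force'],s['force']@(Rc@n),s['moment'])
t,r=knob(.12,0);print("h",(s['tool_pos']-t)@(Rc@n))
for th in(.4,.65,.9,1.15,1.45):go(*knob(th,14),th)
E
```

```text
t: 5.13
tool_pos: [670.4, 140.6, 138.5]
tcp_rot: [-2.812, 0.422, -2.682]
force: [-8.8, 2.6, 6.9]
gripper_width: 16.4
gripper_force: 45.0
[-8.80116129  2.60232129  6.94503723] 10.597317979392814 [0.51336972 1.32942659 0.0251465 ]
h 15.242291570520402
0.4 rot [-0.0005, 0.0008, 0.0452] slide [0.0017, -0.0027, 0.0025]
0.65 rot [-0.0004, 0.0008, 0.085] slide [0.0017, -0.0027, 0.0025]
0.9 rot [-0.0003, 0.0009, 0.1248] slide [0.0017, -0.0027, 0.0025]
1.15 rot [-0.0002, 0.0009, 0.1646] slide [0.0017, -0.0027, 0.0025]
1.45 rot [-0.0, 0.001, 0.2123] slide [0.0017, -0.0027, 0.0025]
```

```bash
python3 -m jog '[{"rotation":[0,0,0.012],"slide":[0,0,0.002],"grip":-1},{"rotation":[0,0,0.024],"slide":[0,0,0.002],"grip":-1},{"rotation":[0,0,0.036],"slide":[0,0,0.002],"grip":-1},{"rotation":[0,0,0.048],"slide":[0,0,0.002],"grip":-1},{"rotation":[0,0,0.06],"slide":[0,0,0.002],"grip":-1},{"rotation":[0,0,0.072],"slide":[0,0,0.002],"grip":-1},{"rotation":[0,0,0.084],"slide":[0,0,0.002],"grip":-1},{"rotation":[0,0,0.096],"slide":[0,0,0.002],"grip":-1},{"rotation":[0,0,0.1],"slide":[0,0,0.002],"grip":-1},{"rotation":[0,0,0.1],"slide":[0,0,0.002],"grip":-1}]' 45
cat > st.py <<'E'
from g import *
s=env.read_state();f=s['force'];print("q",s['qpos'].round(2),"fn",f@(Rc@n),"mz",s['moment']@(Rc@n),s['moment'])
r=R.from_euler("xyz",s["tcp_rot"]).as_matrix();print("f tool",(r.T@f).round(1))
t,_=knob(.12,0);print("h",(s['tool_pos']-t)@(Rc@n))
y=(Rc.T@r[:,1]);print("theta",c[3]+np.pi/2-np.arctan2(y@v,y@u))
for th in(.12,1.15,1.45,1.5):go(*knob(th,14),th)
E
python3 st.py
```

```text
t: 5.97
tool_pos: [670.7, 140.9, 137.9]
tcp_rot: [3.138, 0.529, 2.9]
force: [-8.7, 2.7, 6.6]
gripper_width: 15.5
gripper_force: 45.0
q [ 0.    0.48 -0.58  1.97  1.15  0.65 -0.06] fn 10.271561459752855 mz -0.09283794118332787 [0.6029348  1.41571192 0.04048764]
f tool [  4.5   0.6 -10.3]
h 14.604333697805215
theta 0.7452876825912187
0.12 rot [-0.0003, 0.0009, -0.0995] slide [-0.0005, -0.0039, 0.0012]
1.15 rot [0.0002, 0.0009, 0.0644] slide [-0.0005, -0.0039, 0.0012]
1.45 rot [0.0003, 0.0009, 0.1122] slide [-0.0005, -0.0039, 0.0012]
1.5 rot [0.0004, 0.0009, 0.1201] slide [-0.0005, -0.0039, 0.0012]
```

```bash
python3 -m jog '[{"rotation":[0,0,0.012],"slide":[0,0,0],"grip":-1},{"rotation":[0,0,0.024],"slide":[0,0,0],"grip":-1},{"rotation":[0,0,0.036],"slide":[0,0,0],"grip":-1},{"rotation":[0,0,0.048],"slide":[0,0,0],"grip":-1},{"rotation":[0,0,0.06],"slide":[0,0,0],"grip":-1},{"rotation":[0,0,0.072],"slide":[0,0,0],"grip":-1},{"rotation":[0,0,0.084],"slide":[0,0,0],"grip":-1},{"rotation":[0,0,0.096],"slide":[0,0,0],"grip":-1},{"rotation":[0,0,0.106],"slide":[0,0,0],"grip":-1},{"rotation":[0,0,0.112],"slide":[0,0,0],"grip":-1},{"rotation":[0,0,0.112],"slide":[0,0,0],"grip":-1}]' 45
python3 st.py
```

```text
t: 6.88
tool_pos: [670.9, 141.2, 138.1]
tcp_rot: [2.777, 0.393, 2.123]
force: [-8.6, 3.6, 5.4]
gripper_width: 15.9
gripper_force: 45.0
q [-0.06  0.47 -0.5   1.97  1.12  0.62 -0.74] fn 9.313125528033884 mz 1.1530777585104966e-05 [0.56918989 1.40970418 0.12956627]
f tool [ 5.  -2.3 -9.3]
h 14.695353572765239
theta 1.4494538474626295
0.12 rot [0.0002, 0.001, -0.2116] slide [-0.0032, -0.0034, 0.0014]
1.15 rot [0.0006, 0.0008, -0.0477] slide [-0.0032, -0.0034, 0.0014]
1.45 rot [0.0007, 0.0007, 0.0001] slide [-0.0032, -0.0034, 0.0014]
1.5 rot [0.0007, 0.0007, 0.008] slide [-0.0032, -0.0034, 0.0014]
```

```bash
python3 -m jog '[{"rotation":[0,0,0.006],"slide":[0,0,0],"grip":-1},{"rotation":[0,0,0.012],"slide":[0,0,0],"grip":-1},{"rotation":[0,0,0.016],"slide":[0,0,0],"grip":-1},{"rotation":[0,0,0.016],"slide":[0,0,0],"grip":-1},{"rotation":[0,0,0.016],"slide":[0,0,0],"grip":-1}]' 45
python3 st.py
```

```text
t: 7.3
tool_pos: [671.0, 141.0, 138.2]
tcp_rot: [2.741, 0.358, 2.028]
force: [-8.4, 2.7, 7.0]
gripper_width: 16.7
gripper_force: 46.4
q [-0.07  0.46 -0.49  1.97  1.11  0.62 -0.84] fn 10.405302568420792 mz 1.0419827116441893 [-0.11734087  1.30406764  0.96154978]
f tool [  3.2  -2.5 -10.4]
h 14.695055069710929
theta 1.5447906210297617
0.12 rot [0.0002, 0.0012, -0.2268] slide [-0.0028, -0.0032, 0.0014]
1.15 rot [0.0007, 0.0009, -0.0628] slide [-0.0028, -0.0032, 0.0014]
1.45 rot [0.0008, 0.0008, -0.0151] slide [-0.0028, -0.0032, 0.0014]
1.5 rot [0.0008, 0.0008, -0.0071] slide [-0.0028, -0.0032, 0.0014]
```

```bash
python3 -m jog '[{"rotation":[0,0,-0.005],"slide":[0,0,-0.008],"grip":-1},{"rotation":[0,0,-0.005],"slide":[0,0,-0.016],"grip":-1},{"rotation":[0,0,-0.005],"slide":[0,0,-0.022],"grip":-1},{"rotation":[0,0,-0.005],"slide":[0,0,-0.022],"grip":-1},{"rotation":[0,0,-0.005],"slide":[0,0,-0.022],"grip":1},{"rotation":[0,0,-0.005],"slide":[0,0,-0.022],"grip":1},{"rotation":[0,0,-0.005],"slide":[0,0,-0.022],"grip":1},{"rotation":[0,0,-0.005],"slide":[0,0,-0.022],"grip":1},{"rotation":[0,0,-0.005],"slide":[0,0,-0.022],"grip":1},{"rotation":[0,0,-0.005],"slide":[0,0,-0.022],"grip":1},{"rotation":[0,0,-0.005],"slide":[0,0,-0.022],"grip":1},{"rotation":[0,0,-0.005],"slide":[0,0,-0.022],"grip":1}]' 45
python3 -m jog '[{"rotation":[0,0,0],"slide":[0,0,-0.01],"grip":1},{"rotation":[0,0,0],"slide":[0,0,-0.07],"grip":1},{"rotation":[0,0,0],"slide":[0,0,-0.15],"grip":1},{"rotation":[0,0,0],"slide":[0,0,-0.23],"grip":1},{"rotation":[0,0,0],"slide":[0,0,-0.3],"grip":1},{"rotation":[0,0,0],"slide":[0,0,-0.3],"grip":1},{"rotation":[0,0,0],"slide":[0,0,-0.3],"grip":1}]'
python3 st.py
python3 - <<'E'
from g import *
import cv2
a=[cv2.resize(env.capture(n)["img"][:,:,::-1][y:y+200,x:x+200],(400,400),interpolation=cv2.INTER_CUBIC) for n,x,y in(("top",110,40),("side",110,70))]
cv2.imwrite("pics/c2.png",np.hstack(a))
E
```

```text
t: 8.3
tool_pos: [665.9, 141.3, 146.7]
tcp_rot: [2.753, 0.368, 2.055]
force: [0.3, -0.2, -0.3]
gripper_width: 65.7
gripper_force: 0.0
t: 8.88
tool_pos: [592.5, 160.2, 279.1]
tcp_rot: [2.748, 0.37, 2.054]
force: [-0.1, -0.2, -0.0]
gripper_width: 87.8
gripper_force: 0.0
q [ 0.02  0.18 -0.65  1.98  0.75  0.78 -0.53] fn -0.0002840037792040376 mz 0.005906143625294503 [ 0.03422496  0.37652973 -0.02471233]
f tool [-0.1 -0.2 -0. ]
h 177.1218783875993
theta 1.517333730608304
0.12 rot [0.0005, 0.0017, -0.2224] slide [-0.0008, -0.0069, 0.3262]
1.15 rot [0.0011, 0.0011, -0.0585] slide [-0.0008, -0.0069, 0.3262]
1.45 rot [0.0013, 0.0009, -0.0107] slide [-0.0008, -0.0069, 0.3262]
1.5 rot [0.0013, 0.0009, -0.0028] slide [-0.0008, -0.0069, 0.3262]
```

View pics/c2.png

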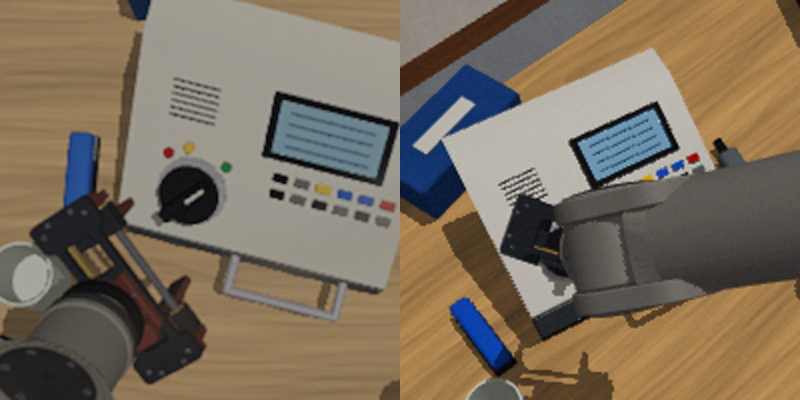

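```bash
python3 - <<'E'
from g import *
H=o+Rc@np.array([-177,-50,0]);az=p[2]
go(H+[0,0,220],down(az),'up')
E
```

```text
up rot [0.0796, 0.0335, 0.1232] slide [-0.1333, -0.2485, 0.083]
```

```bash
python3 -m jog '[{"rotation":[0.0796,0.0335,0.1232],"slide":[-0.1333,-0.2485,0.083],"grip":-0.2},{"rotation":[0.0796,0.0335,0.1232],"slide":[-0.1333,-0.2485,0.083],"grip":-0.2},{"rotation":[0.0796,0.0335,0.1232],"slide":[-0.1333,-0.2485,0.083],"grip":-0.2},{"rotation":[0.0796,0.0335,0.1232],"slide":[-0.1333,-0.2485,0.083],"grip":-0.2},{"rotation":[0.0796,0.0335,0.1232],"slide":[-0.1333,-0.2485,0.083],"grip":-0.2},{"rotation":[0.0796,0.0335,0.1232],"slide":[-0.1333,-0.2485,0.083],"grip":-0.2},{"rotation":[0.0796,0.0335,0.1232],"slide":[-0.1333,-0.2485,0.083],"grip":-0.2},{"rotation":[0.0796,0.0335,0.1232],"slide":[-0.1333,-0.2485,0.083],"grip":-0.2},{"rotation":[0.0796,0.0335,0.1232],"slide":[-0.1333,-0.2485,0.083],"grip":-0.2},{"rotation":[0.0796,0.0335,0.1232],"slide":[-0.1333,-0.2485,0.083],"grip":-0.2},{"rotation":[0.0796,0.0335,0.1232],"slide":[-0.1333,-0.2485,0.083],"grip":-0.2}]' 20
python3 - <<'E'
from g import *
import cv2
s=env.read_state();print(s['qpos'].round(2))
H=o+Rc@np.array([-177,-50,0]);az=p[2]
go(H+[0,0,100],down(az),'100');go(H+[0,0,48],down(az),'48')
a=[cv2.resize(env.capture(n)["img"][:,:,::-1][y:y+200,x:x+200],(400,400),interpolation=cv2.INTER_CUBIC) for n,x,y in(("top",110,60),("side",110,90))]
cv2.imwrite("pics/c3.png",np.hstack(a))
E
```

```text
t: 9.9
tool_pos: [547.0, 30.8, 219.2]
tcp_rot: [-3.141, 0.0, 1.338]
force: [-0.5, -0.4, -0.5]
gripper_width: 35.2
gripper_force: 0.0
[ 0.27  0.32 -0.53  1.84  0.19  1.04 -0.57]
100 rot [-0.0002, 0.0001, 0.0004] slide [-0.0014, 0.0017, 0.2383]
48 rot [-0.0002, 0.0001, 0.0004] slide [-0.0014, 0.0018, 0.3423]
```

View pics/c3.png

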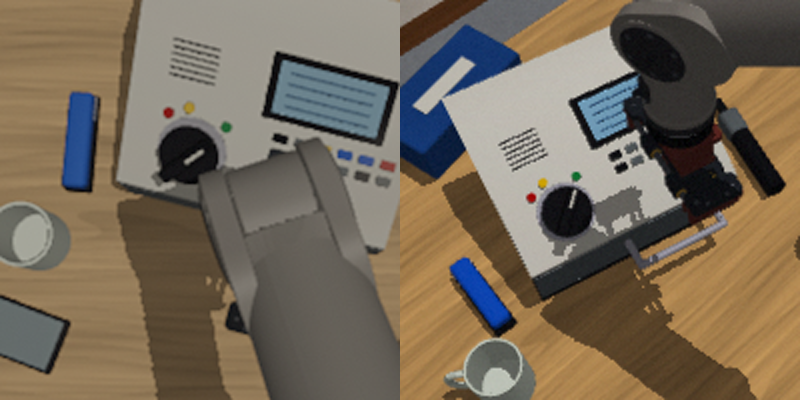

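```bash
python3 -m jog '[{"rotation":[0,0,0],"slide":[-0.0014,0.0018,0.08],"grip":-0.2},{"rotation":[0,0,0],"slide":[-0.0014,0.0018,0.16],"grip":-0.2},{"rotation":[0,0,0],"slide":[-0.0014,0.0018,0.23],"grip":-0.2},{"rotation":[0,0,0],"slide":[-0.0014,0.0018,0.28],"grip":-0.2},{"rotation":[0,0,0],"slide":[-0.0014,0.0018,0.32],"grip":-0.2},{"rotation":[0,0,0],"slide":[-0.0014,0.0018,0.342],"grip":-0.2},{"rotation":[0,0,0],"slide":[-0.0014,0.0018,0.342],"grip":-0.2}]' 15
python3 -m jog '[{"rotation":[0,0,0],"slide":[0,0,0],"grip":-1},{"rotation":[0,0,0],"slide":[0,0,0],"grip":-1},{"rotation":[0,0,0],"slide":[0,0,0],"grip":-1},{"rotation":[0,0,0],"slide":[0,0,0],"grip":-1},{"rotation":[0,0,0],"slide":[0,0,0],"grip":-1},{"rotation":[0,0,0],"slide":[0,0,0],"grip":-1}]' 15
python3 - <<'E'
from g import *
s=env.read_state();print(s['qpos'].round(2),s['moment'])
H=o+Rc@np.array([-177,-50,0]);az=p[2]
for d in(0,50,100):go(s['tool_pos']-d*Rc[:,0],down(az),d)
E
```

```text
t: 10.58
tool_pos: [546.7, 30.1, 47.5]
tcp_rot: [-3.138, 0.001, 1.337]
force: [0.4, 0.3, -0.1]
gripper_width: 35.1
gripper_force: 0.0
t: 11.08
tool_pos: [548.9, 30.1, 50.6]
tcp_rot: [3.14, -0.001, 1.335]
force: [-2.1, 0.6, 7.0]
gripper_width: 11.3
gripper_force: 15.0
[ 0.19  0.54 -0.45  1.97  0.35  0.71 -0.71] [-1.81473647e-04  5.23395045e-01  4.19310858e-02]
0 rot [0.0002, -0.0001, 0.0] slide [0.0, 0.0, 0.0]
50 rot [0.0002, -0.0001, 0.0] slide [0.0, -0.1, -0.0001]
100 rot [0.0002, -0.0001, 0.0] slide [0.0001, -0.2, -0.0003]
```

```bash
python3 -m jog '[{"rotation":[0,0,0],"slide":[0,-0.01,0.002],"grip":-1},{"rotation":[0,0,0],"slide":[0,-0.02,0.002],"grip":-1},{"rotation":[0,0,0],"slide":[0,-0.03,0.002],"grip":-1},{"rotation":[0,0,0],"slide":[0,-0.04,0.002],"grip":-1},{"rotation":[0,0,0],"slide":[0,-0.05,0.002],"grip":-1},{"rotation":[0,0,0],"slide":[0,-0.06,0.002],"grip":-1}]' 15
python3 - <<'E'
from g import *
import cv2
s=env.read_state();print(s['qpos'].round(2),s['moment'])
print((s['tool_pos']-o)@Rc)
a=[cv2.resize(env.capture(n)["img"][:,:,::-1][y:y+200,x:x+200],(400,400),interpolation=cv2.INTER_CUBIC) for n,x,y in(("top",110,60),("side",140,90))]
cv2.imwrite("pics/c4.png",np.hstack(a))
E
```

```text
t: 11.58
tool_pos: [522.4, 36.5, 50.6]
tcp_rot: [3.135, -0.002, 1.335]
force: [2.8, -1.9, 7.7]
gripper_width: 11.5
gripper_force: 15.0
[ 0.18  0.51 -0.46  2.03  0.35  0.67 -0.74] [-0.52196786 -0.58689819  0.01981281]
[-202.94864484  -49.48004831   50.56303584]
```

View pics/c4.png

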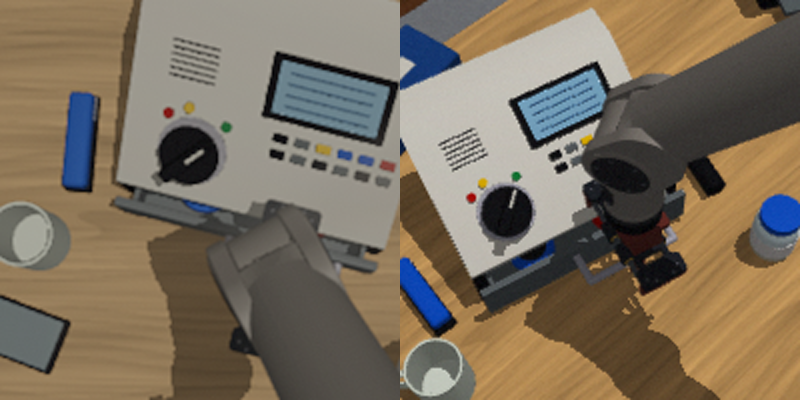

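```bash
python3 -m jog '[{"rotation":[0,0,0],"slide":[0,-0.015,0],"grip":-1},{"rotation":[0,0,0],"slide":[0,-0.03,0],"grip":-1},{"rotation":[0,0,0],"slide":[0,-0.045,0],"grip":-1},{"rotation":[0,0,0],"slide":[0,-0.06,0],"grip":-1},{"rotation":[0,0,0],"slide":[0,-0.075,0],"grip":-1},{"rotation":[0,0,0],"slide":[0,-0.09,0],"grip":-1},{"rotation":[0,0,0],"slide":[0,-0.105,0],"grip":-1},{"rotation":[0,0,0],"slide":[0,-0.12,0],"grip":-1},{"rotation":[0,0,0],"slide":[0,-0.13,0],"grip":-1},{"rotation":[0,0,0],"slide":[0,-0.135,0],"grip":-1},{"rotation":[0,0,0],"slide":[0,-0.135,0],"grip":-1}]' 15
cat > s2.py <<'E'
from g import *
s=env.read_state();print(s['qpos'].round(2),"f console",(Rc.T@s['force']).round(1))
print((s['tool_pos']-o)@Rc)
E
python3 s2.py
```

```text
t: 12.6
tool_pos: [456.0, 52.4, 50.5]
tcp_rot: [3.136, -0.001, 1.335]
force: [-0.6, -2.3, 14.8]
gripper_width: 11.1
gripper_force: 15.0
[ 0.15  0.43 -0.47  2.18  0.34  0.6  -0.81] f console [-0.1 -2.3 14.8]
[-271.26892158  -49.53541636   50.47166127]
```

```bash
python3 -m jog '[{"rotation":[0,0,0],"slide":[0,-0.004,-0.002],"grip":-1},{"rotation":[0,0,0],"slide":[0,-0.008,-0.003],"grip":-1},{"rotation":[0,0,0],"slide":[0,-0.012,-0.003],"grip":-1},{"rotation":[0,0,0],"slide":[0,-0.015,-0.003],"grip":-1},{"rotation":[0,0,0],"slide":[0,-0.018,-0.003],"grip":-1},{"rotation":[0,0,0],"slide":[0,-0.018,-0.003],"grip":-1},{"rotation":[0,0,0],"slide":[0,-0.018,-0.003],"grip":-1}]' 15
python3 s2.py
```

```text
t: 13.18
tool_pos: [451.6, 53.5, 50.9]
tcp_rot: [3.131, -0.005, 1.333]
force: [19.6, -6.5, -17.7]
gripper_width: 11.5
gripper_force: 15.0
[ 0.15  0.42 -0.47  2.19  0.34  0.59 -0.82] f console [ 20.6  -1.7 -17.7]
[-275.80446047  -49.43253257   50.85765095]
```

```bash
python3 -m jog '[{"rotation":[0,0,0],"slide":[0,0.002,0],"grip":-0.25},{"rotation":[0,0,0],"slide":[0,0.006,0],"grip":-0.25},{"rotation":[0,0,0],"slide":[0,0.006,0],"grip":-0.25},{"rotation":[0,0,0],"slide":[0,0.006,0],"grip":-0.25},{"rotation":[0,0,0],"slide":[0,0.006,0],"grip":-0.25},{"rotation":[0,0,0],"slide":[0,0.006,0],"grip":-0.25}]' 15
python3 s2.py
```

```text
t: 13.68
tool_pos: [447.3, 54.1, 49.8]
tcp_rot: [-3.141, -0.0, 1.336]
force: [-0.2, -1.1, 0.5]
gripper_width: 33.0
gripper_force: 0.0
[ 0.15  0.42 -0.48  2.19  0.34  0.6  -0.81] f console [ 0.  -1.1  0.5]
[-280.14815817  -49.85660665   49.76377711]
```

```bash
python3 -m jog '[{"rotation":[0,0,0],"slide":[0,0.005,-0.03],"grip":-0.25},{"rotation":[0,0,0],"slide":[0,0.005,-0.08],"grip":-0.25},{"rotation":[0,0,0],"slide":[0,0.005,-0.14],"grip":-0.25},{"rotation":[0,0,0],"slide":[0,0.005,-0.22],"grip":-0.25},{"rotation":[0,0,0],"slide":[0,0.005,-0.3],"grip":-0.25},{"rotation":[0,0,0],"slide":[0,0.005,-0.4],"grip":-0.25},{"rotation":[0,0,0],"slide":[0.1,0.005,-0.5],"grip":-0.25},{"rotation":[0,0,0],"slide":[0.3,0.005,-0.5],"grip":-0.25},{"rotation":[0,0,0],"slide":[0.3,0.005,-0.5],"grip":-0.25}]'
python3 -c "
from g import *
go([420,-320,300],down(-.6))"
```

```text
t: 14.43
tool_pos: [476.4, 159.2, 293.4]
tcp_rot: [3.137, -0.001, 1.332]
force: [0.5, 1.2, -0.5]
gripper_width: 33.2
gripper_force: 0.0
 rot [0.0007, -0.0003, 0.0575] slide [-0.9579, 0.1174, -0.0138]
```

Went left rather than right (high, harmless). Now move right, out of view.

```bash
python3 -m jog '[{"rotation":[0,0,0.05],"slide":[-0.95,0.117,-0.014],"grip":-0.25},{"rotation":[0,0,0.05],"slide":[-0.95,0.117,-0.014],"grip":-0.25},{"rotation":[0,0,0.05],"slide":[-0.95,0.117,-0.014],"grip":-0.25},{"rotation":[0,0,0.05],"slide":[-0.95,0.117,-0.014],"grip":-0.25},{"rotation":[0,0,0.05],"slide":[-0.95,0.117,-0.014],"grip":-0.25},{"rotation":[0,0,0.05],"slide":[-0.95,0.117,-0.014],"grip":-0.25},{"rotation":[0,0,0.05],"slide":[-0.95,0.117,-0.014],"grip":-0.25},{"rotation":[0,0,0.05],"slide":[-0.95,0.117,-0.014],"grip":-0.25},{"rotation":[0,0,0.05],"slide":[-0.95,0.117,-0.014],"grip":-0.25},{"rotation":[0,0,0.05],"slide":[-0.95,0.117,-0.014],"grip":-0.25},{"rotation":[0,0,0.05],"slide":[-0.95,0.117,-0.014],"grip":-0.25},{"rotation":[0,0,0.05],"slide":[-0.95,0.117,-0.014],"grip":-0.25}]'
python3 - <<'E'
from g import *
import cv2
cs=[env.capture(n) for n in("top","side")]
for c_ in cs: print(proj(cam(c_),[o+Rc@np.array([-277,y,60]) for y in(20,-120)]).round(1).tolist())
a=[cv2.resize(c_["img"][:,:,::-1][y:y+230,x:x+230],(400,400),interpolation=cv2.INTER_CUBIC) for c_,x,y in((cs[0],110,40),(cs[1],120,110))]
cv2.imwrite("pics/c5.png",np.hstack(a))
E
```

```text
t: 15.43
tool_pos: [419.4, -321.8, 297.3]
tcp_rot: [-3.141, 0.001, 1.016]
force: [-0.4, -0.1, -0.1]
gripper_width: 33.3
gripper_force: 0.0
[[213.2, 223.7], [267.1, 237.5]]
[[247.3, 251.0], [289.3, 228.4]]
```

View pics/c5.png

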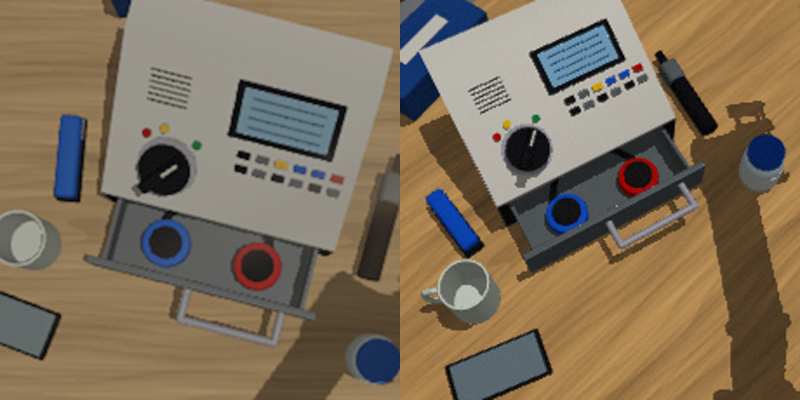

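```bash
python3 -c "
from cell import env
print(env.close_job())"
```

```text
the job is handed in; nothing more can be done
None
```

The knob was pressed in, turned clockwise to its end stop at the green dot and let spring back out. The drawer was then pulled to its stop (about 100 mm) and released. In the last pictures the drawer is still fully open, the loose things look undisturbed and the arm is clear; I handed the job in at about 15.5 s.

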